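# Pin back the sprung keeper and clear the spent core

## Robot

A 6-joint arm with a two-finger parallel gripper is mounted at the origin on the work surface. World frame = base frame: x ahead of the robot, y to its left, z up, the work surface at z = 0. Lengths are in m, angles in rad, forces in N, time in s.
With the tool pointing down it reaches from about 0.3 to 0.775 m from the base axis. Payload 14.6 kg.
Tool frame: the origin (TCP) lies midway between the tips of the shut fingers; the grasp point (between the pads) lies 19 mm behind it; z points along the fingers, y is the line along which they close (so a half turn about z gives the same grasp; the last joint's range is limited). The gripper opens to 94 mm and grips with 3 to 60 N. Pads are 16 mm wide; open, the fingers measure 119 mm over their backs; the gripper's body (75 mm by 177 mm) begins 78 mm behind the grasp point.
Start: joints at [1.038, 0.3, 1.521, -0, 1.321, -0.067], TCP at [0.247, 0.491, 0.205] pointing down, gripper open.
Joint ranges: [-3.03, 3.03], [-0.79, 2.21], [0.23, 2.52], [-1.04, 4.18], [0, 3.07], [-2.55, 2.55]. Speed limits (rad/s): [2.22, 2.22, 2.57, 3.14, 3.14, 3.14].

## Interface

Orientations are given as a rotation vector (axis times angle).
In Python, from cell import env gives the robot as it stands. Calls block until the motion is done:
- env.move_pose(position, orientation): joint-space move of the TCP to a pose.
- env.move_linear(position, max_speed=0.15, rotation=None, threshold=None): straight line of the TCP; rotation=None keeps the orientation; max_speed is the mean speed in m/s. With threshold (N) it stops when the force on the tool has changed by that much, and returns True; else False.
- env.movej(angles): joint-space move.
- env.command_gripper(opening, force=None): finger opening in m; force is the grip in N (None keeps the last); returns when the fingers have stopped.
- env.hold(seconds).
- env.inverse_kinematics(position, orientation): joint angles nearest the present ones, or None.
- env.state(): the state.
- env.get_image(name): name is "side" or "top" or "wrist"; returns (picture, depth): 400x640x3 uint8, red, green, blue; 400x640 float32, m along the optical axis (not along the pixel's ray), 0 where there is no reading.
- env.camera_info(name): a dict with "K" (3x3 intrinsics, pixels), "rvec" (rotation vector, rad) and "tvec" (3), from world to camera coordinates, as OpenCV has them; the wrist camera has in their place "T_tool_cam" (4x4, takes a point from camera to tool coordinates, whose origin is the TCP and whose axes are the flange's). Camera axes: x right, y down, z forward; pixel columns grow to the right and rows downward; lengths in m; the calibration is good to about 2 mm. A picture is of the moment at which its call begins: read the wrist's pose just before it. camera_info takes no time and is no camera call.
A pose or a line that the arm cannot do raises env.Unreachable and nothing moves.
- env.job_done(): hands the job in; it is judged then, once.
Trained networks look in the newest picture that a camera, given by its name, has taken for a name from the list of things; names that differ only in an ending like _2 or _b are one class to them, and where a whole thing is asked for, a point or a joint stands for the part that bears it (a point fixed in the world has none). Each returns a list of dicts, best first, with "p" (0 to 1); they miss things now and then, are a little off and sometimes report something else, mostly with a low value. They report only what shows in the picture. A call takes as long as a camera call. They do not tell look-alikes from the thing itself.
- env.find_in(label, camera): "position" ([row, column] in pixels, amid what is visible of it).
- env.masks_of(label, camera): "region" (400x640 bool, what is visible of it) and "position" ([row, column] in pixels, amid what is visible of it).
The state is a dict: "t": time; "q": joint angles; "qd": joint speeds; "effort": joint torques, N m; "tcp_pos": TCP position; "tool_rot": TCP orientation; "ft_force": force on the tool from outside, world axes, zero at the start; "wrist_torque": the same for the moment, N m; "opening": finger opening in m; "grip_force": force on a finger pad.
Only numpy, scipy, OpenCV 4.12 (cv2) and the standard library are available. Lean on these libraries where they do the work, as an engineer would, in place of code of your own. Each camera call takes 0.05 s, during which the arm holds its last target. There are 200 camera calls.

## Task

The binding-reel stand needs its spent cardboard core taken off. Take the flat-handled lock pin from the tool block, swing the stand's sprung keeper back with it and push the pin fully home in the deck's hole so that the keeper stays pinned back; then lift the core off its spindle and stand it upright in the middle of the tray's free bay. Leave the keeper pinned, and do not disturb the other things on the table.

Things in the scene. Friction and masses are not known exactly. Their poses are not given: they have to be found in the camera images.
- stand: reel stand fixed to the table; foot 170 x 270 mm (x, y). It carries a flat grey deck 260 mm up the slope by 320 mm across, tilted 30 degrees so that its face looks up and towards the front (-x of the stand). Origin on the table under the keeper's pivot; turned only about the vertical
- deck: the sloped deck; origin on its face at the keeper's pivot, 110 mm above the table; frame of the stand's sloped deck: x runs up the slope (away from the robot), y across it, z square out of it; the slope rises at 30 degrees from the stand's front to its back. The pivot post is 36 mm across and 105 mm tall (along z). A fence 12 mm high runs across the deck's upper edge at x = 118 to 130 mm
- keeper (a joint): angle in rad of the sprung keeper, an aluminium bell-crank on the pivot post: 0 at rest on its stop, growing to 1.2 as it turns clockwise seen looking down on the deck's face (tail down the slope towards the robot, finger up the slope). The spring gives 0.15 N m at rest and 0.39 N m at 0.95 rad (1.5 to 4 N on the tail) and returns the keeper when let go
- tail_push (a point): point on the keeper's tail, 105 mm from the pivot, 18 mm above the deck; moves with it. The tail is a straight bar from 15 to 140 mm out from the pivot, 16 mm wide, 8 to 28 mm above the deck; in the deck frame it points 35.5 degrees from +x towards -y at rest, and exactly along -y at 0.95 rad
- finger_tip (a point): underside of the end of the keeper's finger, a flat bar 130 mm long from the pivot, 18 mm wide, 82 to 94 mm above the deck; at rest it lies along the deck's +y, over the core, and keeps it on its spindle
- pin_hole (a point): mouth of the only hole in the deck, at deck x = 13, y = -105 mm; 13 mm across, 30 mm deep, square to the deck; axes those of the deck. A pin in it stands on the uphill side of the turned-back tail and touches it, leaning up to 0.15 rad under the spring and keeping the keeper at about 0.9 to 0.95 rad; at rest the tail stands uphill of the hole
- pin_grip (a point): centre of the lock pin's grip. The pin stands upright in the tool block at the start: a round steel shank 10 mm across, 72 mm long with a bevelled tip, under a flat black paddle grip 32 x 18 x 45 mm (its x, y, z; z along the pin). This point is 94.5 mm above the tip; the tip goes 30 mm into the deck's hole, the grip then begins 42 mm above the deck. 0.12 kg
- pin_tip (a point): centre of the pin's tip; axes those of the pin, z from tip to grip
- core_mid (a point): centre of the spent cardboard core on the stand, a tube 54 mm across outside, 27 mm inside, 75 mm long; z along the tube. At the start it stands square on the deck, under the keeper's finger; 60 to 130 g
- spindle (a point): point on the deck (deck x = 0, y = 100 mm) where the core's seat spindle rises, 20 mm across, 26 mm tall, square to the deck
- block: fixed wooden tool block 160 x 60 x 45 mm, with two 13 mm holes 35 mm deep at x = -40 and +40 mm, one with the lock pin, one with the awl; origin at the centre of its underside
- awl_grip (a point): middle of the round handle (26 mm across, 52 mm long) of the awl in the block's other hole, 100 mm above the awl's tip; not to be used
- tray: fixed grey tray 200 x 120 mm (x, y), walls 40 mm high and 4 mm thick, parted across the middle into two bays; origin at the centre of its underside
- bay (a point): centre of the floor (4 mm above the table) of the tray's free bay, 94 x 112 mm inside; axes those of the tray
- old_core_mid (a point): centre of an equal cardboard core that already stands in the tray's other bay
- weight: pattern weight: brown metal disc, 90 mm across, 8 mm thick, with a 36 mm hub, 28 mm high in all; origin at the centre of its underside
- cone: standing thread cone, 64 mm across at the foot, 155 mm high; origin at the centre of its underside
- tin: closed steel jar, 60 mm across, 110 mm high; origin at the centre of its underside
- core: the spent core as a body; origin at the centre of its lower end, 37.5 mm from core_mid
Things that resemble listed ones, but are neither listed nor needed, are in the scene too. Leave any blue or white look-alike of the part that bears pin_grip alone.

How it is judged:
On the way, in this order (a step that is already met when the one before it is completed fails the run):
1. with the core still on its spindle, the keeper stands pinned back by the pin in the deck's hole and the robot has let go of it (value of joint keeper between 0.88 and 1.03 rad and z of pin_tip in the frame of pin_hole below -0.022 m and distance between pin_tip and pin_hole below 0.036 m and angle between the z axis of pin_tip and the z axis of pin_hole, either way round below 0.25 rad and contact force between the fingers and anything else below 0.3 N and not (distance between core_mid and spindle above 0.08 m)), for 0.2 s.
2. the core has been lifted clear of the spindle with the keeper still pinned (value of joint keeper between 0.88 and 1.03 rad and z of pin_tip in the frame of pin_hole below -0.022 m and distance between pin_tip and pin_hole below 0.036 m and angle between the z axis of pin_tip and the z axis of pin_hole, either way round below 0.25 rad and distance between core_mid and spindle above 0.08 m), for 0.1 s.
At the end, for the whole second after the job is handed in: The keeper stands at 0.88 to 1.03 rad, held by the pin, whose tip is at least 22 mm deep in the deck's hole and within 0.25 rad of square to the deck; the core stands upright (within 0.12 rad) on the floor of the free bay, within 30 mm of its centre and at rest (value of joint keeper between 0.88 and 1.03 rad and z of pin_tip in the frame of pin_hole below -0.022 m and distance between pin_tip and pin_hole below 0.036 m and angle between the z axis of pin_tip and the z axis of pin_hole, either way round below 0.25 rad and horizontal distance between core_mid and bay below 0.03 m and angle between core_mid's own z axis and vertical below 0.12 rad and height (world z) of core_mid below 0.046 m and linear speed of core below 0.02 m/s and velocity of joint keeper below 0.05 rad/s); the robot touches nothing.
It fails at once if another thing on the table, the old core or the awl is moved by more than 30 mm (distance of any of weight, cone, tin, old_core_mid, awl_grip from where it was at the start of the episode above 0.03 m).
It also fails if it takes over 64 s, if anything falls off the work surface, if the arm or the gripper's body presses on something with over 40 N, if the wrist force passes 120 N, or if a joint passes its speed limit or range.

## Working session

There is one attempt and no reset: what is moved stays moved. The work goes in short steps, each a Python script; the robot and the scene stay as the last script left them, time stands still between calls to the robot, and variables do not carry over. Pictures are saved under pics/ and viewed, at most 10 in all, crops included, and the job is handed in when it is done.

```bash
ls; mkdir -p pics; cat > h.py <<'E'
import numpy as np, cv2
from scipy.spatial.transform import Rotation as R
from cell import env
def cam(name, st=None):
    c=env.camera_info(name); K=np.array(c["K"])
    if "rvec" in c:
        Rm=R.from_rotvec(np.ravel(c["rvec"])).as_matrix(); t=np.ravel(c["tvec"])
        return K,Rm.T,-Rm.T@t           # cam->world
    st=st or env.state(); T=np.array(c["T_tool_cam"]); Rt=R.from_rotvec(st["tool_rot"]).as_matrix()
    return K,Rt@T[:3,:3],Rt@T[:3,3]+st["tcp_pos"]
def cloud(name):
    st=env.state(); img,d=env.get_image(name); K,Rm,p=cam(name,st)
    v,u=np.mgrid[:400,:640]; P=np.stack([(u-K[0,2])/K[0,0]*d,(v-K[1,2])/K[1,1]*d,d],-1)@Rm.T+p
    P[d<=0]=np.nan
    return img,P
def save(img,f): cv2.imwrite("pics/"+f,cv2.cvtColor(img,cv2.COLOR_RGB2BGR))
E
python3 - <<'E'
from h import *
for n in ["top","side"]:
    img,P=cloud(n); np.savez(f"{n}.npz",img=img,P=P); save(img,n+".png")
    print(n,"cam at",cam(n)[2].round(3))
    for l in ["stand","keeper","pin_grip","core","block","awl_grip","tray","old_core_mid","weight","cone","tin"]:
        for m in env.masks_of(l,n)[:3]:
            Q=P[m["region"]]; Q=Q[~np.isnan(Q[:,0])]
            if len(Q): print(l,round(m["p"],2),np.round(m["position"]),len(Q),"med",np.median(Q,0).round(3),"lo",np.percentile(Q,3,axis=0).round(3),"hi",np.percentile(Q,97,axis=0).round(3))
E
```

```text
pics
top cam at [ 0.363 -0.013  1.162]
stand 0.59 [180. 307.] 11555 med [0.611 0.007 0.125] lo [ 0.495 -0.138  0.047] hi [0.72  0.163 0.191]
keeper 0.92 [191. 304.] 1029 med [0.575 0.018 0.187] lo [ 0.546 -0.067  0.119] hi [0.671 0.136 0.201]
pin_grip 0.73 [260. 482.] 197 med [ 0.388 -0.43   0.106] lo [ 0.377 -0.483 -0.002] hi [ 0.401 -0.416  0.118]
pin_grip 0.71 [245. 417.] 128 med [ 0.426 -0.262  0.115] lo [ 0.418 -0.28   0.001] hi [ 0.436 -0.249  0.119]
pin_grip 0.51 [237. 450.] 151 med [ 0.445 -0.344  0.124] lo [ 0.43  -0.356  0.048] hi [ 0.46  -0.336  0.129]
core 0.84 [182. 266.] 272 med [0.597 0.109 0.168] lo [0.558 0.089 0.128] hi [0.626 0.13  0.186]
block 0.69 [228. 434.] 1220 med [ 0.483 -0.337  0.044] lo [ 0.408 -0.374  0.007] hi [ 0.56  -0.319  0.048]
block 0.48 [148. 426.] 627 med [ 0.689 -0.322  0.098] lo [ 0.668 -0.356  0.001] hi [ 0.748 -0.3    0.113]
awl_grip 0.65 [210. 448.] 152 med [ 0.524 -0.346  0.121] lo [ 0.513 -0.399  0.   ] hi [ 0.538 -0.337  0.135]
awl_grip 0.26 [183. 305.] 11556 med [0.612 0.008 0.125] lo [ 0.496 -0.138  0.047] hi [0.72  0.163 0.191]
tray 0.
[... 1787 characters left out ...]
. 332.] 1884 med [ 0.489 -0.366  0.042] lo [ 0.411 -0.382  0.005] hi [ 0.565 -0.326  0.046]
awl_grip 0.55 [322. 349.] 208 med [ 0.527 -0.357  0.116] lo [ 0.518 -0.364  0.045] hi [ 0.539 -0.345  0.133]
tray 0.3 [176. 326.] 279 med [0.603 0.095 0.158] lo [0.563 0.086 0.116] hi [0.636 0.137 0.183]
old_core_mid 0.55 [164. 250.] 369 med [0.425 0.34  0.059] lo [0.401 0.328 0.013] hi [0.45  0.376 0.078]
weight 0.93 [248. 256.] 554 med [0.381 0.016 0.007] lo [ 0.344 -0.014  0.001] hi [0.419 0.06  0.027]
cone 0.92 [151. 335.] 451 med [0.71  0.306 0.08 ] lo [0.691 0.295 0.01 ] hi [0.735 0.326 0.149]
tin 0.62 [313. 413.] 963 med [ 0.691 -0.347  0.081] lo [ 0.672 -0.361  0.007] hi [ 0.721 -0.313  0.11 ]
```

View pics/top.png

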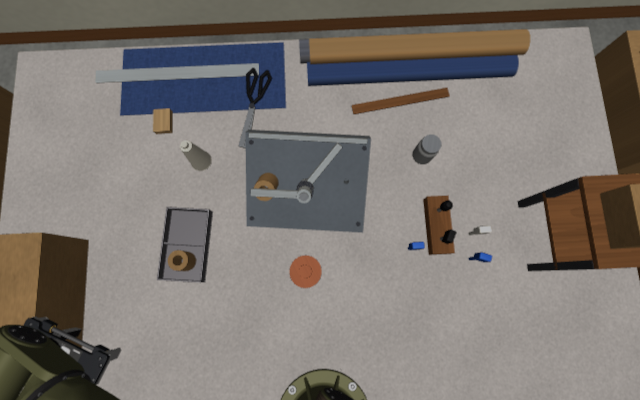

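View pics/side.png

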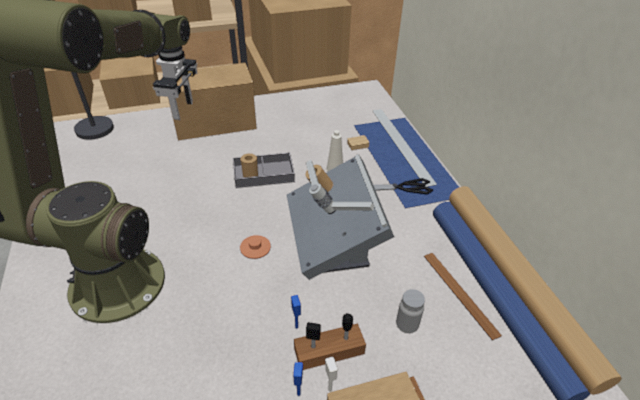

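The pictures show the real (black) pin at top (237,450), nearest the robot in the block, with the awl at (207,447). The blue and white look-alikes lie around the block. The deck hole is at about (181,346) and the free bay is the far one, at (226,187). Next I fit the stand and tray, then go to look at the pin with the wrist camera.

```bash
python3 - <<'E'
from h import *
from scipy.optimize import minimize
img={};P={}
for n in ["top","side"]:
    z=np.load(n+".npz"); img[n]=z["img"];P[n]=z["P"]
# deck plane
for n in ["top","side"]:
    Q=P[n].reshape(-1,3); Q=Q[~np.isnan(Q[:,0])]
    Q=Q[(Q[:,0]>.42)&(Q[:,0]<.78)&(abs(Q[:,1])<.22)&(Q[:,2]>.02)&(Q[:,2]<.25)]
    nn=np.array([-.5,0,.866]); d=.110*.866-.5*.57+0
    d=np.median(Q@nn)
    for i in range(15):
        D=Q[abs(Q@nn-d)<(.02 if i<4 else .004)]; c=D.mean(0); nn=np.linalg.svd(D-c,full_matrices=False)[2][2]; nn*=np.sign(nn[2]); d=c@nn
    print(n,len(D),"n",nn.round(4),"tilt",np.degrees(np.arccos(nn[2])).round(2),"yaw",np.degrees(np.arctan2(-nn[1],-nn[0])).round(2),"d",d.round(4))
    yaw=np.arctan2(-nn[1],-nn[0])
    # in-plane rectangle
    ex=np.array([np.cos(yaw)*.866,np.sin(yaw)*.866,.5]); ey=np.array([-np.sin(yaw),np.cos(yaw),0])
    r=cv2.minAreaRect(np.c_[D@ex,D@ey].astype(np.float32)); print(" rect",r)
    c2=np.array(r[0]); print(" centre world",(ex*c2[0]+ey*c2[1]+nn*d).round(4))
# hole in top: darkest px
g=cv2.cvtColor(img["top"],cv2.COLOR_RGB2GRAY).astype(int)
sub=g[172:190,335:356]; print(sub.min(),np.median(sub)); v,u=np.where(sub<np.median(sub)-15); print("hole px",v.mean()+172,u.mean()+335,len(v)); print(P["top"][int(v.mean()+172),int(u.mean()+335)])
for n in ["top","side"]:
    T=P[n].reshape(-1,3); T=T[(T[:,0]>.34)&(T[:,0]<.6)&(T[:,1]>.26)&(T[:,1]<.46)&(T[:,2]>.034)&(T[:,2]<.044)]
    print("tray",cv2.minAreaRect(T[:,:2].astype(np.float32)),len(T))
E
```

```text
top 9025 n [-0.4969  0.0536  0.8662] tilt 29.98 yaw -6.15 d -0.204
 rect ((0.572167694568634, 0.07809468358755112), (0.2616080641746521, 0.3202038109302521), 0.07998168468475342)
 centre world [0.6024 0.0136 0.1094]
side 5646 n [-0.4964  0.0541  0.8664] tilt 29.96 yaw -6.22 d -0.2075
 rect ((0.5742995738983154, 0.07827277481555939), (0.2617771625518799, 0.3271419405937195), 0.20654769241809845)
 centre world [0.6059 0.0127 0.1074]
56 87.5
hole px 181.6 346.2 15
[ 0.61076271 -0.09374061  0.08893352]
tray ((0.46870625019073486, 0.35776233673095703), (0.12140217423439026, 0.19987216591835022), 83.73641204833984) 474
tray ((0.47188806533813477, 0.35458749532699585), (0.12956403195858002, 0.19950583577156067), 83.30979919433594) 212
```

```bash
python3 - <<'E'
from h import *
Rd=R.from_matrix(np.array([[1,0,0],[0,-1,0],[0,0,-1.]]))   # tool y along -world y, down
try:
    print(cam("wrist")[2]-env.state()["tcp_pos"])
    for s in (1,-1):
        Rt=Rd*R.from_euler("z",0 if s==1 else np.pi); q=env.inverse_kinematics([.445,-.345,.22],Rt.as_rotvec()); print(s,q)
        if q is not None: break
    env.move_pose([.42,-.345,.26],Rt.as_rotvec())
except env.Unreachable as e: print("unreach",e)
img,P=cloud("wrist"); np.savez("w1.npz",img=img,P=P); save(img,"w1.png")
print(env.state()["t"],env.state()["q"])
E
```

```text
[-0.07384791  0.03694933  0.17901951]
1 [-7.24531973e-01  3.18382529e-01  1.46278363e+00 -4.44089210e-16
  1.36042649e+00  8.46264354e-01]
4.25 [-7.54039274e-01  2.49148046e-01  1.45879477e+00  5.20450688e-05
  1.43374885e+00  8.15650930e-01]
```

View wrist.

View pics/w1.png

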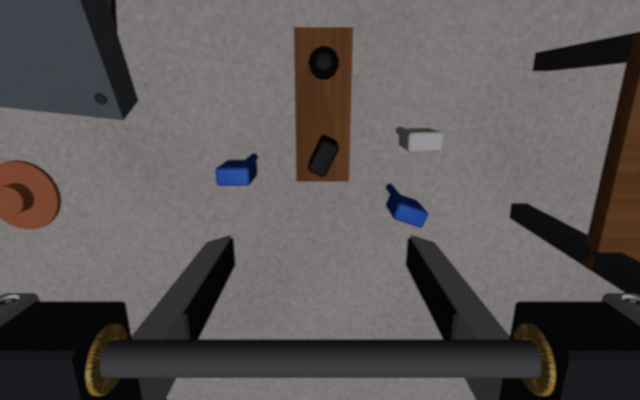

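```bash
python3 - <<'E'
from h import *
z=np.load("w1.npz"); P=z["P"]; g=z["img"].max(-1)
Q=P.reshape(-1,3); dark=(g.reshape(-1)<70)
m=dark&(abs(Q[:,0]-.445)<.03)&(abs(Q[:,1]+.347)<.035)&(Q[:,2]>.122)&(Q[:,2]<.14); T=Q[m]
print(len(T),T[:,2].min(),np.median(T[:,2]),T[:,2].max()); top=T[abs(T[:,2]-np.percentile(T[:,2],90))<.003]
print("pin rect",cv2.minAreaRect(top[:,:2].astype(np.float32)),np.median(top[:,2]))
for ax in (0,1): print(np.percentile(top[:,ax],[1,99]).round(4))
E
```

```text
718 0.12218096662111 0.12657120987034085 0.12933521433775647
pin rect ((0.44785210490226746, -0.34713858366012573), (0.017836574465036392, 0.03149052709341049), 63.419761657714844) 0.1266371165458878
[0.4325 0.4627]
[-0.359 -0.335]
```

The wrist view shows the black paddle at (155,323), upright in the block and turned about -27°. Its top is 127 mm up and 18x31 mm, as it should be. I'll grasp it and go to the pre-approach over the deck.

```bash
cat >> h.py <<'E'
yaw=np.radians(-6.18); O=np.array([.604,.013,.110])
ex=np.array([np.cos(yaw)*np.cos(np.pi/6),np.sin(yaw)*np.cos(np.pi/6),.5]); ey=np.array([-np.sin(yaw),np.cos(yaw),0]); ez=np.cross(ex,ey)
D=np.c_[ex,ey,ez]
def W(x,y,z): return O+D@np.array([x,y,z])/1000.      # deck mm -> world
def Dk(p): return D.T@(np.asarray(p)-O)*1000
def rot(y,z): y=np.asarray(y,float);z=np.asarray(z,float); return R.from_matrix(np.c_[np.cross(y,z),y,z])
TIP=75.5  # TCP to pin tip, mm
E
python3 - <<'E'
from h import *
a=np.radians(63.4-180); Rp=rot([np.cos(a),np.sin(a),0],[0,0,-1]).as_rotvec()
p=np.array([.4478,-.3471,.0855])
env.command_gripper(.05)
env.move_pose(p+[0,0,.06],Rp); print(env.move_linear(p,.1,threshold=15))
env.command_gripper(0,40); s=env.state(); print(s["opening"],s["grip_force"],s["tcp_pos"],s["t"])
if s["opening"]>.012:
    env.move_linear(p+[0,0,.13],.15); print(env.state()["opening"])
    best=None
    for sg in (1,-1):
        q=env.inverse_kinematics(W(95,-46,110+TIP),rot(sg*ex,-ez).as_rotvec()); print(sg,q)
E
```

```text
False
0.017636071206007336 39.99734938144684 [ 0.44784302 -0.34713978  0.08561609] 6.9667
0.01787996647211685
1 [-0.11813128  0.0312101   1.65615504  0.00640251  0.9306614  -0.01271837]
-1 None
```

```bash
python3 - <<'E'
from h import *
Rd=rot(ex,-ez).as_rotvec()
for w in [(96,-46,TIP),(50,-90,TIP),(13,-105,TIP-30),(13,-105,TIP+60)]: print(w,env.inverse_kinematics(W(*w),Rd))
env.move_pose([.44,-.2,.32],Rd)
env.move_pose(W(95,-46,120+TIP),Rd)
img,P=cloud("wrist"); np.savez("w2.npz",img=img,P=P); save(img,"w2.png")
s=env.state(); print(s["t"],s["opening"],Dk(s["tcp_pos"]))
K,Rm,c=cam("wrist",s)
for w in [(13,-105,0),(95,-46,120)]:
    x=K@(Rm.T@(W(*w)-c)); print(w,"px",(x[:2]/x[2])[::-1])
E
```

```text
(96, -46, 75.5) [-0.11700372  0.22752258  1.65627721  0.00682251  0.73422376 -0.01298232]
(50, -90, 75.5) [-0.21157642  0.16154377  1.7921167   0.08362865  0.66836542 -0.15559388]
(13, -105, 45.5) [-0.24847274  0.18236635  1.88214109  0.13194657  0.56169866 -0.23383041]
(13, -105, 135.5) [-0.26397581 -0.01520155  1.90002261  0.11532497  0.74177344 -0.22067138]
10.625 0.018095375830009596 [ 94.72709662 -47.20004377 195.60516324]
(13, -105, 0) px [225.54615639 248.31377106]
(95, -46, 120) px [207.69280821 322.02016793]
```

View pics/w2.png

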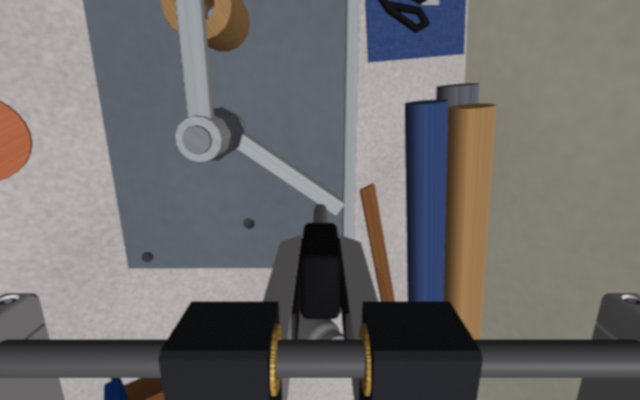

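The wrist view shows the hole at about (222,249), predicted at (225.5,248). The tail ends at (207,338) and the pin tip is at (207,320) as predicted. I'll refine the hole, then touch down.

```bash
python3 - <<'E'
from h import *
Rd=rot(ex,-ez).as_rotvec()
z=np.load("w2.npz"); g=cv2.cvtColor(z["img"],cv2.COLOR_RGB2GRAY).astype(int); P=z["P"]
s=env.state(); print("tcp",Dk(s["tcp_pos"])); K,Rm,c=cam("wrist",s)
sub=g[210:236,236:262]; v,u=np.where(sub<np.median(sub)-15); v=v.mean()+210;u=u.mean()+236
ring=P[205:240,262:275].reshape(-1,3); zz=np.nanmedian(((ring-O)@D)[:,2])*1000
r=Rm@np.linalg.solve(K,[u,v,1]); 
for h in (0,zz): 
    t=(h/1000-(c-O)@ez)/(r@ez); print("hole px",v,u,"deck z",h,"hole deck",Dk(c+r*t))
a=np.radians(35.5); d=np.array([np.cos(a),-np.sin(a)]); n=np.array([np.sin(a),np.cos(a)])
st=d*100+n*20; print(st)
env.move_linear(W(*st,40+TIP),.15,rotation=Rd)
hit=env.move_linear(W(*st,-8+TIP),.03,threshold=4); s=env.state(); print(hit,"tip deck",Dk(s["tcp_pos"])-[0,0,TIP],s["ft_force"],s["opening"],s["t"])
E
```

```text
tcp [ 94.72709662 -47.20004377 195.60516324]
hole px 223.05607476635515 248.58878504672896 deck z 0 hole deck [ 1.34743344e+01 -1.02039118e+02  3.18670659e-14]
hole px 223.05607476635515 248.58878504672896 deck z -0.17766976948805635 hole deck [  13.436197   -102.1039303    -0.17766977]
[ 93.02561095 -41.7879852 ]
True tip deck [ 92.93855796 -41.78635808  -0.58391544] [-4.52248626  0.79793341  5.64268763] 0.017469896997821137 12.525
```

```bash
python3 - <<'E'
from h import *
H=np.array([13.4,-103.0]); off=H-[13,-105]; z0=-.6
def tip(x,y,z,v=.1,th=None): return env.move_linear(W(x,y,z+z0+TIP),v,threshold=th)
def rep(l): s=env.state(); print(l,(Dk(s["tcp_pos"])-[0,0,TIP+z0]).round(2),"F",(D.T@s["ft_force"]).round(1),"op",round(s["opening"],4),"t",s["t"])
tip(93,-41.8,4,.03)
for th in np.linspace(0,.95,8):
    a=np.radians(35.5)+th; r=100+5*th/.95
    p=r*np.array([np.cos(a),-np.sin(a)])+13*np.array([np.sin(a),np.cos(a)])+off
    if tip(*p,4,.1,40): rep("blocked"); raise SystemExit
rep("swung")
tip(*(H+[-.5,0]),4,.03)
hit=tip(*H,-6,.03,10); rep(("ins",hit))
img,P=cloud("wrist"); save(img,"w3.png")
E
```

```text
swung [  14.02 -103.01    4.1 ] F [ 4.3  1.2 -2.5] op 0.018 t 15.1167
('ins', False) [  13.01 -102.98   -6.39] F [ 2.7 -1.7 -3.4] op 0.018 t 15.85
```

View pics/w3.png

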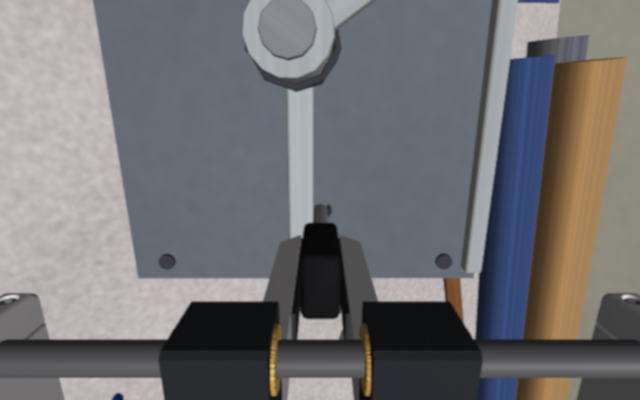

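The keeper is swung back with the tail along -y, and the tip is 6 mm below the face with no push-back. The dark hole edge shows beside the shank at (210,328), so it has entered. Now I push it home.

```bash
python3 - <<'E'
from h import *
H=np.array([13.4,-103.0]); z0=-.6
def tip(x,y,z,v=.1,th=None): return env.move_linear(W(x,y,z+z0+TIP),v,threshold=th)
def rep(l): s=env.state(); print(l,(Dk(s["tcp_pos"])-[0,0,TIP+z0]).round(2),"F",(D.T@s["ft_force"]).round(1),"op",round(s["opening"],4),"t",s["t"])
hit=tip(*H,-31,.04,15); rep(("home",hit))
img,P=cloud("wrist"); K,Rm,c=cam("wrist")
g=img.max(-1); A=((P-O)@D)*1000
m=(g<60)&(abs(A[...,0]-13)<25)&(abs(A[...,1]+103)<30)&(A[...,2]>60)&(A[...,2]<110); print("paddle top deck z", np.percentile(A[m][:,2],[50,90,98]) if m.any() else None)
E
```

```text
('home', True) [  13.3  -102.99  -30.24] F [-1.  -0.3  9.6] op 0.0175 t 16.5
paddle top deck z [ 85.91003081  89.8830388  106.40130448]
```

```bash
python3 - <<'E'
from h import *
env.command_gripper(.036); env.hold(.3)
s=env.state(); print("F",D.T@s["ft_force"],s["opening"],s["t"])
env.move_linear(W(13.4,-103,TIP-30+110),.2)
img,P=cloud("wrist"); save(img,"w4.png"); A=((P-O)@D)*1000; g=img.max(-1)
m=(g<60)&(abs(A[...,0]-13)<35)&(abs(A[...,1]+103)<35)&(A[...,2]>60)&(A[...,2]<110)
T=A[m]; T=T[T[:,2]>np.percentile(T[:,2],60)-5]; print("paddle top",T.mean(0),len(T))
env.move_pose(W(0,60,230),rot(ey,-ez).as_rotvec()) if env.inverse_kinematics(W(0,60,230),rot(ey,-ez).as_rotvec()) is not None else env.move_pose(W(0,60,230),rot(-ey,-ez).as_rotvec())
img,P=cloud("wrist"); np.savez("w5.npz",img=img,P=P); save(img,"w5.png"); s=env.state(); print(s["q"],s["t"])
A=((P-O)@D)*1000
for mm in env.masks_of("core","wrist")[:2]:
    T=A[mm["region"]]; T=T[(T[:,2]>68)&(T[:,2]<82)]; print(mm["p"],mm["position"],len(T),T.min(0) if len(T) else 0,T.max(0) if len(T) else 0)
cv2.imwrite("pics/w45.png",np.hstack([cv2.resize(cv2.imread("pics/w4.png"),(400,250)),cv2.resize(cv2.imread("pics/w5.png"),(400,250))]))
E
```

```text
F [ 0.38223629 -0.21615438 -0.33340618] 0.03612752601534393 17.3583
paddle top [  16.64874286 -100.42849038   86.19676543] 932
[ 0.16968734 -0.15383479  1.85226315 -0.17019709  0.94478554 -1.22541377] 19.1167
0.75 [180.2, 361.5] 1801 [-27.81669374  77.36168757  68.00903043] [ 24.43109989 129.43065006  77.19707805]
0.18 [146.5, 263.0] 352 [-21.74093067 -15.50805707  68.06525182] [10.098205   24.6420883  81.95953419]
```

View pics/w45.png

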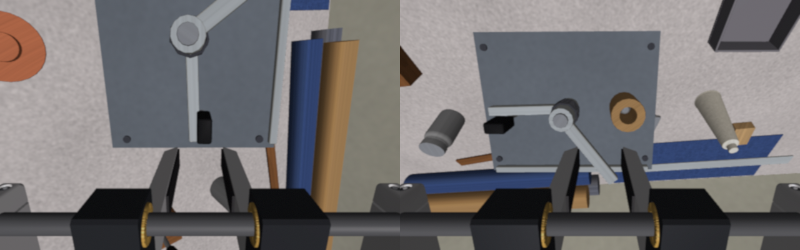

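Left view: the pin stands in the hole at (197,127), leaning about 0.03 rad, and holds the tail along -y. Right view: the keeper's finger is clear of the core at (627,112). Measured core centre is deck (-1.7, 103.4), top at 75 mm, matching the spec, so I take it next.

```bash
python3 - <<'E'
from h import *
Rg=rot(ey,-ez).as_rotvec(); Rv=rot(ey,[0,0,-1]).as_rotvec()
b=np.array([.519,.351,.041])
print(env.inverse_kinematics(b+[0,0,.12],Rv))
def rep(l): s=env.state(); print(l,Dk(s["tcp_pos"]).round(1),"F",s["ft_force"].round(1),"op",round(s["opening"],4),"t",s["t"])
env.command_gripper(.076)
env.move_pose(W(-1.2,103,140),Rg)
print(env.move_linear(W(-1.2,103,36),.12,threshold=10)); rep("at")
env.command_gripper(0,15); rep("grip")
if env.state()["opening"]>.048:
    env.move_linear(W(-1.2,103,150),.15); rep("lift")
    env.move_pose(b+[0,0,.12],Rv); rep("over bay")
    img,P=cloud("wrist"); save(img,"w6.png")
    for n in ("top",):
        img,P=cloud(n); T=P.reshape(-1,3); T=T[(abs(T[:,0]-.47)<.14)&(abs(T[:,1]-.356)<.1)&(T[:,2]>.034)&(T[:,2]<.044)]; save(img,"top2.png")
E
```

```text
[ 5.36193992e-01  5.06427776e-01  1.33851108e+00 -4.44089210e-16
  1.29665380e+00 -9.26740987e-01]
False
at [ -0.7 103.1  36.7] F [-0.1  0.1 -0.5] op 0.076 t 21.4417
grip [ -1.  103.1  36.3] F [-4.   0.4  4.8] op 0.0548 t 21.9083
lift [ -1.7 102.9 149.2] F [ 0.5 -0.4 -0.8] op 0.0548 t 22.8167
over bay [-78.7 326.1 104.4] F [ 0.  -0.1 -0.6] op 0.0549 t 23.7667
```

View pics/w6.png

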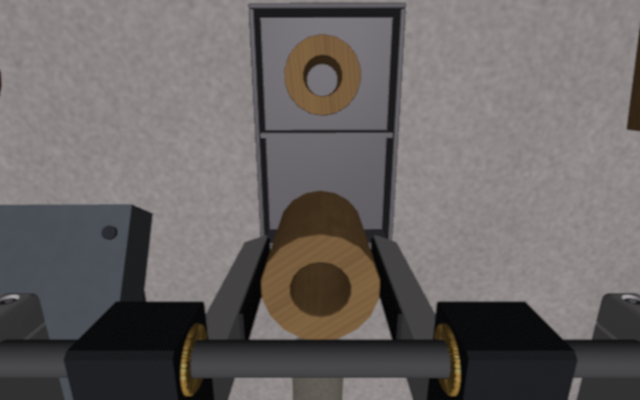

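The core is held square at (270,322) over the free bay (180,328), with the old core untouched at (75,322). Now I place it.

```bash
python3 - <<'E'
from h import *
b=np.array([.519,.351,.041])
hit=env.move_linear(b-[0,0,.006],.06,threshold=5); s=env.state(); print(hit,s["tcp_pos"],s["ft_force"],s["t"])
env.command_gripper(.072); env.hold(.3)
env.move_linear(b+[0,0,.15],.12)
env.move_pose([.38,.38,.30],s["tool_rot"]); env.hold(.3)
img,P=cloud("top"); save(img,"top3.png")
T=P.reshape(-1,3); m=(abs(T[:,0]-.52)<.05)&(abs(T[:,1]-.351)<.05)&(T[:,2]>.06); print("core top",len(T[m]),T[m].min(0),T[m].max(0),T[m].mean(0))
w=(abs(T[:,0]-.47)<.14)&(abs(T[:,1]-.356)<.1)&(T[:,2]>.034)&(T[:,2]<.044); print(cv2.minAreaRect(T[w][:,:2].astype(np.float32)))
A=((T-O)@D)*1000; g=img.max(-1).ravel(); m=(g<60)&(abs(A[:,0]-13)<35)&(abs(A[:,1]+103)<35)&(A[:,2]>75)&(A[:,2]<110); print("paddle",A[m].mean(0),m.sum())
print(env.state()["t"],env.state()["ft_force"])
E
```

```text
True [0.51907304 0.35100787 0.04020988] [ 0.98995107 -0.4802688   3.55300421] 25.6833
core top 297 [0.49125137 0.32153334 0.06079793] [0.5427334  0.37356341 0.08291748] [0.51720129 0.34630022 0.07604011]
((0.4688265025615692, 0.35799795389175415), (0.12248595803976059, 0.20017820596694946), 83.6963119506836)
paddle [  17.62827871 -103.81938599   85.5648113 ] 96
28.9917 [ 0.52258411 -0.52708272  0.40284644]
```

View pics/top3.png

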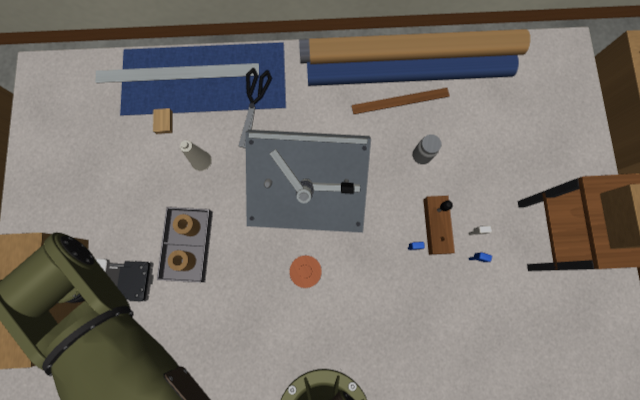

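The core stands upright in the free bay at (225,183), its top at about 79 mm and within 5 mm of the bay's centre. The pin still holds the keeper back at (188,347), and everything else is where it was.

```bash
python3 -c "
from cell import env
print(env.job_done())"
```

```text
the job is handed in; nothing more can be done
None
```

I handed the job in at about 29 s of robot time: the keeper is pinned back with the pin fully home, the core stands upright near the middle of the free bay, and nothing else looks moved; no verdict was returned.

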